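# Spot a lathe way with a camelback straightedge

### The arm

A 6-joint arm with a two-finger parallel gripper is mounted at the origin on the work surface. World frame = base frame: x ahead of the robot, y to its left, z up, the work surface at z = 0. Lengths are in m, angles in rad, forces in N, time in s.
With the tool pointing down it reaches from about 0.325 to 0.925 m from the base axis. Payload 3.1 kg.
Tool frame: the origin (TCP) lies midway between the tips of the shut fingers; the grasp point (between the pads) lies robot.grasp_offset behind it (robot.grasp_offset is the distance from the TCP to the grasp point, in m); z points along the fingers, y is the line along which they close (so a half turn about z gives the same grasp; the last joint's range is limited). The gripper opens to 85 mm and grips with 20 to 120 N. Pads are 22 mm wide; open, the fingers measure 114 mm over their backs; the gripper's body (76 mm by 85 mm) begins 54 mm behind the grasp point. The pads swing forward as they close: fully open they stand 13 mm farther back than shut.
Start: joints at [-1.424, 0.217, 1.613, -0, 1.311, -0.112], TCP at [0.16, -0.604, 0.195] pointing down, gripper open.
Joint ranges: [-2.75, 2.75], [-0.78, 2.1], [0.31, 2.55], [-1.13, 4.27], [0.13, 2.63], [-2.58, 2.58]. Speed limits (rad/s): [2.79, 2.79, 3.14, 3.14, 3.14, 3.14].

### API

Orientations are given as a 3x3 rotation matrix whose columns are the frame's x, y, z axes.
In Python, from bench import robot, viewer, job, finder gives the robot as it stands. The module is installed in compiled form; this text tells all that it offers.
- The arm moves only by the shell command python3 -m pendant 'ROWS' [FORCE]. ROWS is JSON, a list of rows, each a list of 7 numbers: the opening, from 0 (shut) to 1 (fully open), then the shift along the world's x, y, z in m, then the turn, a rotation vector about the world's x, y, z in degrees. In form: [[jaw, x, y, z, wx, wy, wz], ...]. A call has exactly 8 rows; each row shifts and turns the commanded pose from where the row before left it; what a row does not reach is not made up. A row lasts 1/12 s, in which the tool goes at most 41.7 mm and 7.16 degrees, less where a joint would pass 70% of its speed; a pose out of reach is approached as far as the arm can. A call with a gripper value outside its range is refused whole. The fingers move at their own pace and stop on an object; FORCE is the grip in N (left out, the last holds). Time passes only in rows, so rows that do not move let the fingers close, or fill a call up. It gives the time, the measured TCP pose, the force, the opening and the grip force at its end, in the units of the state.
- robot.get_obs(): the state, without advancing time (a new reading comes with each control period).
- viewer.grab_frame(name): name is "scene" or "side" or "wrist"; returns the picture (400x640x3 uint8, red, green, blue); there is no depth.
- viewer.calibration(name): a dict with "intrinsics" (3x3 intrinsics, pixels), "D" ([k1, k2, p1, p2, k3] as OpenCV has them; the pictures are not rectified), "R" (3x3) and "t" (3): a world point X has camera coordinates R X + t; the wrist camera has in their place "hand_eye" (4x4, takes a point from camera to tool coordinates, whose origin is the TCP and whose axes are the flange's). Camera axes: x right, y down, z forward; pixel columns grow to the right and rows downward; lengths in m; the calibration is good to about 2 mm. A picture is of the moment at which its call begins: read the wrist's pose just before it. calibration takes no time and is no camera call.
- job.job_done(): hands the job in; it is judged then, once.
Trained networks look in the newest picture that a camera, given by its name, has taken for a name from the list of things; names that differ only in an ending like _2 or _b are one class to them, and where a whole thing is asked for, a point or a joint stands for the part that bears it (a point fixed in the world has none). Each returns a list of dicts, best first, with "score" (0 to 1); they miss things now and then, are a little off and sometimes report something else, mostly with a low value. They report only what shows in the picture. A call takes as long as a camera call. They do not tell look-alikes from the thing itself.
- finder.silhouettes(camera, label): "mask" (400x640 bool, what is visible of it).
- finder.spot_point(camera, label): "position" ([x, y, z] in m, in world coordinates, good to about 4 mm: a listed point, or the origin of a listed thing).
The state is a dict: "t": time; "joints": joint angles; "joint_velocities": joint speeds; "joint_efforts": joint torques, N m; "position": TCP position; "eef_rot": TCP orientation; "force": force on the tool from outside, world axes, zero at the start; "ft_torque": the same for the moment, N m; "opening": opening from 0.0 (shut) to 1.0 (fully open); "gripper_force": force on a finger pad.
Only numpy, scipy, OpenCV 4.12 (cv2) and the standard library are available. Lean on these libraries where they do the work, as an engineer would, in place of code of your own. Each camera call takes 0.05 s, during which the arm holds its last target. There are 200 camera calls.

### The job

Spot the flat, blued way of the stripped lathe bed: pick the red camelback straightedge off its wooden rest by the grip on top of its bow, keep it level, lay it gently on the blued length so that it covers it, ends matched and sides flush along the way's edges, and let go for a second so that it bears under its own weight alone. Then grip it again, lift it straight up off the way without tipping or turning it, and finish while still holding it, steady and level, about 100 mm above the blued way. Leave the other tools on the bench where they are.

Things in the scene. Friction and masses are not known exactly. Their poses are not given: they have to be found in the camera images.
- straightedge: Camelback straightedge: steel sole 240 x 28 x 7 mm, red bowed body 58 mm high, 0.6 to 0.8 kg, balanced at mid-length. Origin: centre of the sole's underside; x along it, y across, z up; a half turn is the same. Loose: it starts upright on the rest, underside 30 mm above the bench, in line with the rest's x within 3 degrees.
- grip (a point): Middle of the straightedge's red grip block at the top of its bow, 51 mm straight above the origin. The block is 64 mm long (x), 18 mm wide (y) and 14 mm high, flat-topped. Under it only an 8 mm thick web; the space beside is free down to 11 mm above the underside, where the body widens to the sole's 28 mm.
- rest: Wooden rest, fixed: board 220 x 85 x 14 mm with two cross bearers whose tops are 30 mm above the bench, with 4 mm high cheeks 21 mm either side of the middle. Origin: centre of its underside, on the bench; x along its length.
- bed: Stripped bed casting of a small bench lathe, fixed, grey-green: 400 mm long (x), 110 mm wide over the feet (y). On top two machined ways along x: the flat, blued way at y = -31 mm, 75 mm above the bench, and the bright inverted-V way at y = +31 mm, its ridge 78 mm above the bench. Origin: centre of its underside, on the bench.
- way (a point): Centre of the top face of the flat way, 75 mm above the bench, in the middle of its blued length. The flat way is 30 mm wide (y) and as long as the bed; the blued part is the middle 240 mm, dark blue, with bright steel 80 mm long at either end. Axes as the bed's: x along the way, y across, z up.
- scraper: Hand scraper lying on the bench along its x, about 320 mm long, 29 mm wide, steel blade to +x, turned wooden handle to -x. Origin on the bench, at the blade's root. To be left alone.
- blue_tin: Closed round tin of marking blue, 52 mm diameter, 34 mm high, standing. Origin: centre of its underside. To be left alone.
- square: Engineer's square lying flat: dark stock 80 x 18 x 16 mm along y, steel blade 125 x 22 mm along +x. Origin on the bench under the stock's middle. To be left alone.
- hammer: Hammer, 280 mm long, lying on the bench along its x. To be left alone.
- file: Flat file lying on the bench, about 315 mm long, along its x, orange handle to -x. Origin on the bench near the handle's ferrule. To be left alone.
- roller: Rubber ink roller lying on the bench: roller 70 mm long, 32 mm diameter at +x, black handle to -x; about 175 mm long, 32 mm high. To be left alone.
Things that resemble listed ones, but are neither listed nor needed, are in the scene too. What is shaped like the rest but turquoise is not meant.

How it is judged:
On the way, in this order (a step that is already met when the one before it is completed fails the run):
1. the straightedge lies flush on the blued length of the flat way under its own weight, let go and at rest (x of straightedge in the frame of way between -0.015 and 0.015 m and y of straightedge in the frame of way between -0.005 and 0.005 m and angle between the x axis of straightedge and the x axis of way, either way round below 0.05 rad and angle between straightedge's own z axis and vertical below 0.03 rad and z of straightedge in the frame of way between -0.003 and 0.003 m and contact force between straightedge and bed above 3 N and contact force between straightedge and the arm below 0.1 N and contact force between straightedge and the fingers below 0.1 N and linear speed of straightedge below 0.01 m/s), for 0.4 s.
2. it is lifted straight up off the way, level and still in line with it (x of straightedge in the frame of way between -0.025 and 0.025 m and y of straightedge in the frame of way between -0.012 and 0.012 m and angle between the x axis of straightedge and the x axis of way, either way round below 0.09 rad and angle between straightedge's own z axis and vertical below 0.08 rad and z of straightedge in the frame of way between 0.006 and 0.04 m and contact force between straightedge and the fingers above 2 N and contact force between straightedge and bed below 0.1 N), for 0.04 s.
At the end, for the whole second after the job is handed in: The straightedge is still held in the fingers and touches nothing else, its underside 70 to 130 mm above the flat way, over the blued length (within 30 mm along, 20 mm across and 0.1 rad), level within 0.07 rad and steady (under 20 mm/s and 0.1 rad/s) (x of straightedge in the frame of way between -0.03 and 0.03 m and y of straightedge in the frame of way between -0.02 and 0.02 m and angle between the x axis of straightedge and the x axis of way, either way round below 0.1 rad and angle between straightedge's own z axis and vertical below 0.07 rad and z of straightedge in the frame of way between 0.07 and 0.13 m and contact force between straightedge and the fingers above 2 N and contact force between straightedge and bed below 0.1 N and contact force between straightedge and rest below 0.1 N and linear speed of straightedge below 0.02 m/s and angular speed of straightedge below 0.1 rad/s); the arm keeps its last pose, push and grip.
It fails at once if the straightedge is dropped or rammed onto the bed (over 60 N) (contact force between straightedge and bed above 60 N).
It fails at once if the straightedge is tipped by more than 0.3 rad (angle between straightedge's own z axis and vertical above 0.3 rad).
It fails at once if another tool on the bench is shifted by more than 25 mm (distance of any of scraper, blue_tin, square, hammer, file, roller from where it was at the start of the episode above 0.025 m).
It also fails if it takes over 48 s, if anything falls off the work surface, if the arm or the gripper's body presses on something with over 40 N, if the wrist force passes 120 N, or if a joint passes its speed limit or range.

## Working session

There is one attempt and no reset: what is moved stays moved. The work goes in short steps, Python scripts to look and compute and a shell command to move; the robot and the scene stay as the last step left them, time stands still between calls to the robot, and variables do not carry over. Pictures are saved under pics/ and viewed, at most 12 in all, crops included, and the job is handed in when it is done.

```bash
mkdir -p pics
cat > h.py <<'E'
import numpy as np, cv2
from bench import robot, viewer, job, finder
def save(cam,name):
    im=viewer.grab_frame(cam); cv2.imwrite('pics/'+name,im[:,:,::-1]); return im
E
python3 - <<'E'
from h import *
a=save('scene','a.png'); 
for c in ['scene','side']:
    if c=='side': b=save('side','b.png')
    for l in ['straightedge','grip','rest','bed','way']:
        print(c,l,[(round(d['score'],2),np.round(d['position'],3).tolist()) for d in finder.spot_point(c,l)])
o=robot.get_obs(); print(o['t'],o['position'],o['eef_rot'],robot.grasp_offset,o['force'],o['opening'])
for c in ['scene','side','wrist']: print(viewer.calibration(c))
E
```

```text
scene straightedge [(0.61, [0.536, 0.238, 0.027])]
scene grip [(0.91, [0.539, 0.241, 0.081])]
scene rest [(0.86, [0.199, 0.296, 0.002]), (0.83, [0.545, 0.238, -0.001]), (0.51, [0.364, -0.482, 0.001])]
scene bed [(0.67, [0.545, -0.194, -0.002])]
scene way [(0.96, [0.541, -0.22, 0.073])]
side straightedge [(0.77, [0.538, 0.237, 0.034])]
side grip []
side rest [(0.68, [0.204, 0.299, -0.0]), (0.58, [0.547, 0.24, -0.002])]
side bed [(0.78, [0.545, -0.197, 0.0])]
side way [(0.71, [0.544, -0.227, 0.078])]
0.6 [ 0.15997939 -0.60420757  0.1950322 ] [[ 9.66701072e-01  2.55908259e-01  2.76365814e-05]
 [ 2.55908260e-01 -9.66701071e-01 -4.57506756e-05]
 [ 1.50083371e-05  5.12996566e-05 -9.99999999e-01]] 0.0187 [-0.19632802  0.218919    0.09628334] 0.9983317495791195
{'intrinsics': array([[393.46207989,   0.        , 320.33872353],
       [  0.        , 393.46207989, 198.29163865],
       [  0.        ,   0.        ,   1.        ]]), 'D': array([-0.08259009,  0.        ,  0.        ,  0.        ,  0.        ]), 'R': array([[-0.2040807 ,  0.97887022, -0.01281274],
       [ 0.79399341,  0.15785207, 
[... 467 characters left out ...]
       [ 0.24939925,  0.79398078, -0.55443173]]), 't': array([-0.42395375,  0.13172559,  1.56382079])}
{'intrinsics': array([[320.64379264,   0.        , 319.10243454],
       [  0.        , 320.64379264, 200.37877001],
       [  0.        ,   0.        ,   1.        ]]), 'D': array([0.00685446, 0.        , 0.        , 0.        , 0.        ]), 'hand_eye': array([[-7.46374906e-04, -9.56958795e-01, -2.90222858e-01,
         7.37690174e-02],
       [ 9.99999141e-01, -4.01468947e-04, -1.24795486e-03,
         4.14607359e-04],
       [ 1.07772591e-03, -2.90223540e-01,  9.56958272e-01,
        -1.77690241e-01],
       [ 0.00000000e+00,  0.00000000e+00,  0.00000000e+00,
         1.00000000e+00]])}
```

View pics/a.png

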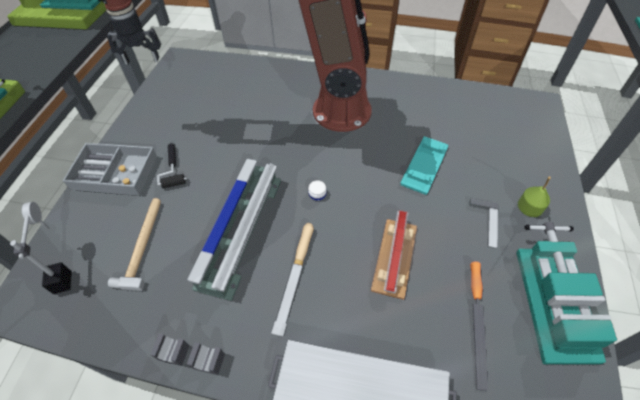

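View pics/b.png

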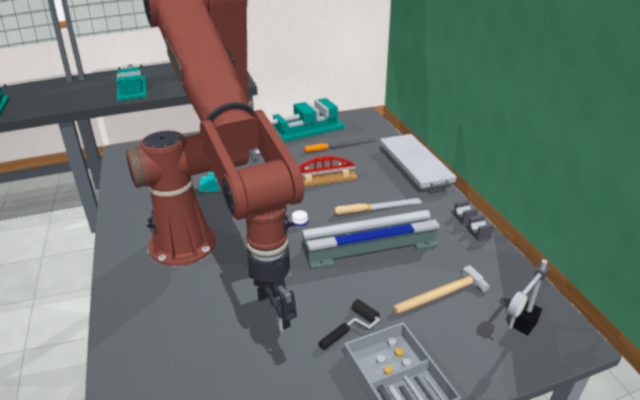

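Candidates: the rest is either the wooden one at scene (397,258), carrying the red straightedge, or the turquoise one at (425,165). The wooden one fits the description; turquoise is excluded. There is only one bed, with its blue way at (228,213). I'll confirm in a crop and measure yaws.

```bash
cat >> h.py <<'E'
def ray(cam,px,z,obs=None):
    c=viewer.calibration(cam); K=c['intrinsics']
    n=cv2.undistortPoints(np.float64(px).reshape(-1,1,2),K,c['D'])[:,0]
    d=np.c_[n,np.ones(len(n))]
    if cam=='wrist':
        T=np.array(c['hand_eye']); Re=np.array(obs['eef_rot'])
        d=d@(Re@T[:3,:3]).T; o=np.array(obs['position'])+Re@T[:3,3]
    else:
        d=d@c['R']; o=-c['R'].T@c['t']
    return o+d*((z-o[2])/d[:,2])[:,None]
def axis(P):
    (c,s,a)=cv2.minAreaRect(np.float32(P[:,:2]*1000))
    p=cv2.boxPoints((c,s,a)); e=[p[1]-p[0],p[2]-p[1]]; v=max(e,key=np.linalg.norm); v=v*np.sign(v[0])
    return np.round(c,1),np.round(s,1),round(float(np.degrees(np.arctan2(v[1],v[0]))),2)
def bluemask(im):
    h=cv2.cvtColor(im,cv2.COLOR_RGB2HSV); m=((h[...,0]>108)&(h[...,0]<130)&(h[...,1]>150)&(h[...,2]>50)).astype(np.uint8)
    n,l,s,_=cv2.connectedComponentsWithStats(m); return l==1+np.argmax(s[1:,4])
def redmask(im,box=None):
    h=cv2.cvtColor(im,cv2.COLOR_RGB2HSV); m=(((h[...,0]<6)|(h[...,0]>174))&(h[...,1]>170)&(h[...,2]>90)).astype(np.uint8)
    if box: k=np.zeros_like(m); x0,y0,x1,y1=box; k[y0:y1,x0:x1]=1; m=m*k
    n,l,s,_=cv2.connectedComponentsWithStats(m); return l==1+np.argmax(s[1:,4])
def pts(m): y,x=np.nonzero(m); return np.c_[x,y]
E
python3 - <<'E'
from h import *
im=cv2.imread('pics/a.png')[:,:,::-1].copy(); ib=cv2.imread('pics/b.png')[:,:,::-1].copy()
for c,i in (('scene',im),('side',ib)):
    m=bluemask(i); print(c,m.sum(),axis(ray(c,pts(m),.075)))
m=redmask(im,(360,190,440,310)); print(m.sum(),axis(ray('scene',pts(m),.06)))
finder.silhouettes
m=[d for d in finder.silhouettes('scene','rest')]
for d in m: print(d['score'],axis(ray('scene',pts(d['mask']),.02)))
cv2.imwrite('pics/c.png',cv2.resize(im[130:310,340:460,::-1],None,fx=3,fy=3,interpolation=cv2.INTER_CUBIC))
E
```

```text
scene 834 (array([ 544.8, -223.4]), array([ 31.2, 231.7]), -3.51)
side 697 (array([ 543.9, -231.5]), array([ 42.1, 232.7]), -3.21)
5 (array([446.6, 237.3]), array([ 2.4, 10.3]), -16.69)
0.98 (array([211.4, 295.9]), array([ 88.5, 234.7]), -15.96)
0.81 (array([552.4, 235.4]), array([ 85. , 224.3]), -4.04)
0.55 (array([ 527.8, -201.4]), array([136. , 450.3]), -3.04)
```

View pics/c.png

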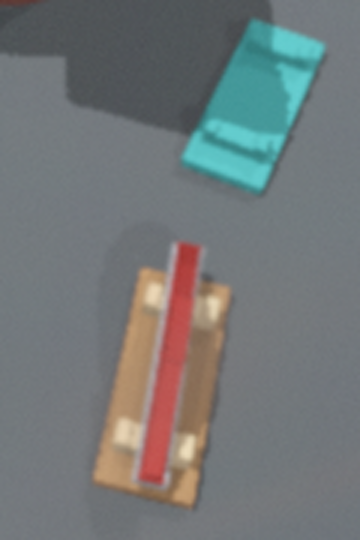

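The crop shows the red straightedge on the wooden rest (crop x 150–190, y 245–485); the turquoise one is empty. I'll go above the bed first for a wrist measurement, then to the straightedge.

```bash
python3 -m pendant '[[1,0.025,0.024,0.0035,0,0,-1.15],[1,0.025,0.024,0.0035,0,0,-1.15],[1,0.025,0.024,0.0035,0,0,-1.15],[1,0.025,0.024,0.0035,0,0,-1.15],[1,0.025,0.024,0.0035,0,0,-1.15],[1,0.025,0.024,0.0035,0,0,-1.15],[1,0.025,0.024,0.0035,0,0,-1.15],[1,0.025,0.024,0.0035,0,0,-1.15]]' 60 
python3 -m pendant '[[1,0.025,0.024,0.0035,0,0,-1.15],[1,0.025,0.024,0.0035,0,0,-1.15],[1,0.025,0.024,0.0035,0,0,-1.15],[1,0.025,0.024,0.0035,0,0,-1.15],[1,0.025,0.024,0.0035,0,0,-1.15],[1,0.025,0.024,0.0035,0,0,-1.15],[1,0.025,0.024,0.0035,0,0,-1.15],[1,0.025,0.024,0.0035,0,0,-1.15]]'
python3 -m pendant '[[1,0,0,0,0,0,0],[1,0,0,0,0,0,0],[1,0,0,0,0,0,0],[1,0,0,0,0,0,0],[1,0,0,0,0,0,0],[1,0,0,0,0,0,0],[1,0,0,0,0,0,0],[1,0,0,0,0,0,0]]'
python3 - <<'E'
from h import *
o=robot.get_obs(); im=save('wrist','w1.png')
m=bluemask(im); print(m.sum(),axis(ray('wrist',pts(m),.075,o)))
print(o['t'],o['position'],np.degrees(np.arctan2(o['eef_rot'][1][0],o['eef_rot'][0][0])))
print([(round(d['score'],2),np.round(d['position'],4).tolist()) for d in finder.spot_point('wrist','way')])
E
```

```text
t: 1.32
position: [0.361, -0.4109, 0.2234]
eef_rot: [[0.995, 0.097, 0.0], [0.097, -0.995, -0.0], [0.0, 0.001, -1.0]]
force: [-0.4, -0.7, 0.2]
opening: 1.004
gripper_force: 0.0
t: 1.98
position: [0.5611, -0.2188, 0.2514]
eef_rot: [[0.998, -0.063, 0.0], [-0.063, -0.998, -0.0], [0.0, 0.0, -1.0]]
force: [0.6, -0.4, 0.4]
opening: 1.002
gripper_force: 0.0
t: 2.65
position: [0.5596, -0.2208, 0.251]
eef_rot: [[0.998, -0.063, -0.0], [-0.063, -0.998, 0.0], [-0.0, -0.0, -1.0]]
force: [0.9, 0.9, 0.4]
opening: 1.001
gripper_force: 0.0
5532 (array([ 545.2, -224.1]), array([ 31. , 235.2]), -3.07)
2.65 [ 0.55955731 -0.22080012  0.25102854] -3.635532070306072
[(0.82, [0.5453, -0.2267, 0.078]), (0.42, [0.3779, -0.0069, -0.0])]
```

View pics/w1.png

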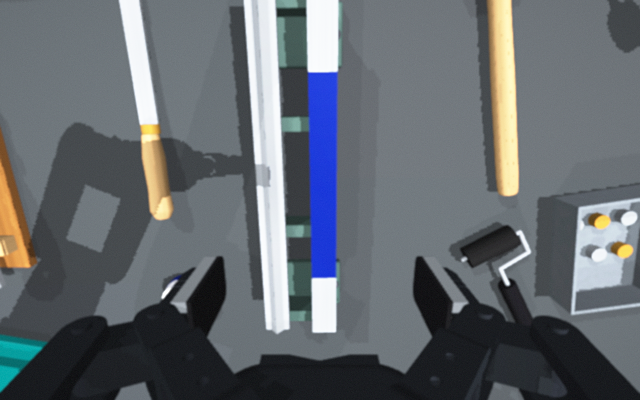

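The wrist picture shows the blued length at columns 308–338, rows 72–277. Next, the straightedge.

```bash
python3 -m pendant '[[1,0,0.038,0,0,0,0],[1,0,0.038,0,0,0,0],[1,0,0.038,0,0,0,0],[1,0,0.038,0,0,0,0],[1,0,0.038,0,0,0,0],[1,0,0.038,0,0,0,0],[1,0,0.038,0,0,0,0],[1,0,0.038,0,0,0,0]]' >/dev/null
python3 -m pendant '[[1,0,0.038,0,0,0,0],[1,0,0.038,0,0,0,0],[1,0,0.038,0,0,0,0],[1,0,0.038,0,0,0,0],[1,0,0,0,0,0,0],[1,0,0,0,0,0,0],[1,0,0,0,0,0,0],[1,0,0,0,0,0,0]]'
cat >> h.py <<'E'
def line(cam,m,z,o):
    ys,xs=np.nonzero(m); P=[]
    for y in np.unique(ys):
        x=xs[ys==y]; P.append([x.mean(),y])
    P=ray(cam,P[3:-3],z,o); k=np.polyfit(P[:,0],P[:,1],1); return k,np.degrees(np.arctan(k[0])),P[0],P[-1],np.std(P[:,1]-np.polyval(k,P[:,0]))
E
python3 - <<'E'
from h import *
o=robot.get_obs(); im=save('wrist','w2.png')
w=cv2.imread('pics/w1.png')[:,:,::-1].copy()
o1={'position':[0.55955731,-0.22080012,0.25102854],'eef_rot':[[.998,-.063,0],[-.063,-.998,0],[0,0,-1]]}
a=np.radians(-3.6355);o1['eef_rot']=[[np.cos(a),np.sin(a),0],[np.sin(a),-np.cos(a),0],[0,0,-1]]
print(line('wrist',bluemask(w),.075,o1))
m=redmask(im); print(m.sum(),axis(ray('wrist',pts(m),.088,o)),line('wrist',m,.088,o))
print(o['t'],o['position'],np.degrees(np.arctan2(o['eef_rot'][1][0],o['eef_rot'][0][0])))
for l in ['grip','straightedge']: print([(round(d['score'],2),np.round(d['position'],4).tolist()) for d in finder.spot_point('wrist',l)])
E
```

```text
t: 4.08
position: [0.5601, 0.2346, 0.2509]
eef_rot: [[0.998, -0.064, -0.0], [-0.064, -0.998, -0.001], [-0.0, 0.001, -1.0]]
force: [0.0, -0.2, 0.1]
opening: 1.001
gripper_force: 0.0
(array([-0.05544078, -0.19376532]), np.float64(-3.1732740918232496), array([ 0.65960484, -0.23025926,  0.075     ]), array([ 0.43208845, -0.21747454,  0.075     ]), np.float64(0.00023572343062640798))
2875 (array([549.7, 237.4]), array([ 16.7, 208.7]), -2.6) (array([-0.04585279,  0.26262295]), np.float64(-2.6253326475028596), array([0.65116469, 0.23266618, 0.088     ]), array([0.44963619, 0.24224507, 0.088     ]), np.float64(0.00022534138763719635))
4.0833 [0.56006796 0.23458019 0.25088446] -3.640983517068488
[(0.97, [0.5344, 0.2366, 0.08])]
[(0.46, [0.6408, -0.0087, -0.0045])]
```

View pics/w2.png

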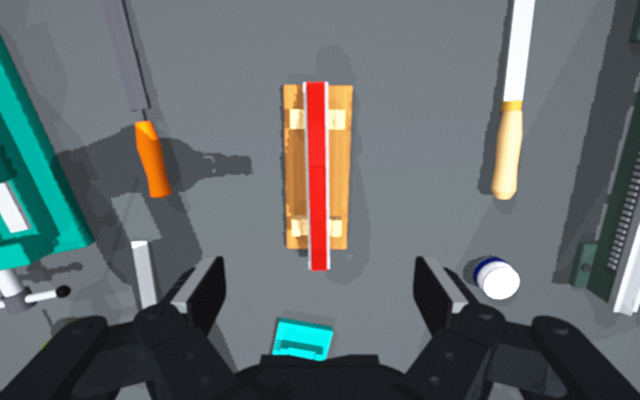

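The picture shows the straightedge at columns 306–330, rows 82–270, red bow centred at column ~318. I'll get its ends from the sole.

Run:
```python
from h import *
im=cv2.imread('pics/w2.png')[:,:,::-1].astype(int); o=robot.get_obs()
for c in (316,):print([(r,im[r,c].tolist()) for r in range(78,88)])
for c in (319,):print([(r,im[r,c].tolist()) for r in range(264,276)])
P=ray('wrist',[[316.5,82],[319.5,270.5]],.037,o);print(P,P.mean(0),np.linalg.norm(P[0]-P[1]))
for r in (90,262):print(r,[(c,im[r,c].tolist()) for c in range(300,334)])
# grip ends: green/shade step
print([(r,im[r,317].tolist()) for r in range(125,240,3)])
```

```text
[(78, [112, 121, 128]), (79, [109, 119, 125]), (80, [122, 121, 126]), (81, [174, 106, 110]), (82, [235, 79, 77]), (83, [247, 53, 46]), (84, [245, 39, 32]), (85, [241, 32, 22]), (86, [243, 31, 23]), (87, [245, 31, 22])]
[(264, [232, 30, 24]), (265, [231, 28, 20]), (266, [231, 24, 16]), (267, [232, 30, 22]), (268, [232, 27, 20]), (269, [233, 47, 42]), (270, [209, 85, 85]), (271, [156, 122, 127]), (272, [122, 133, 138]), (273, [122, 132, 139]), (274, [120, 130, 135]), (275, [124, 132, 137])]
[[0.65709408 0.23106583 0.037     ]
 [0.41526988 0.2432941  0.037     ]] [0.53618198 0.23717997 0.037     ] 0.2421331708341499
90 [(300, [166, 109, 52]), (301, [171, 114, 61]), (302, [196, 160, 136]), (303, [233, 226, 227]), (304, [238, 243, 247]), (305, [225, 206, 214]), (306, [207, 124, 130]), (307, [208, 54, 51]), (308, [229, 29, 24]), (309, [243, 29, 21]), (310, [245, 32, 25]), (311, [246, 34, 25]), (312, [245, 33, 24]), (313, [245, 31, 22]), (314, [244, 32, 24]), (315, [244, 31, 21]), (316, [245, 33, 20]), (317, [244, 36, 27]), (318, [244, 29, 20]), (319, [245, 34, 25]), (320, [244, 29, 20]), (
[... 1252 characters left out ...]
6, [250, 40, 32]), (149, [250, 42, 33]), (152, [250, 47, 37]), (155, [250, 44, 35]), (158, [249, 43, 33]), (161, [250, 44, 33]), (164, [249, 43, 35]), (167, [242, 33, 27]), (170, [250, 42, 33]), (173, [250, 38, 27]), (176, [249, 39, 28]), (179, [249, 39, 30]), (182, [249, 37, 27]), (185, [249, 35, 28]), (188, [249, 37, 28]), (191, [249, 37, 28]), (194, [249, 37, 27]), (197, [249, 39, 29]), (200, [249, 35, 28]), (203, [249, 34, 29]), (206, [249, 35, 24]), (209, [249, 36, 29]), (212, [249, 35, 29]), (215, [248, 32, 25]), (218, [249, 33, 23]), (221, [237, 32, 24]), (224, [243, 35, 26]), (227, [243, 35, 25]), (230, [242, 35, 26]), (233, [242, 34, 26]), (236, [242, 31, 22]), (239, [242, 32, 24])]
```

```bash
python3 -m pendant '[[1,-0.006,0.0007,-0.03,0,0,0.2],[1,-0.006,0.0007,-0.03,0,0,0.2],[1,-0.006,0.0007,-0.03,0,0,0.2],[1,-0.006,0.0007,-0.03,0,0,0.2],[1,0,0,-0.03,0,0,0],[1,0,0,-0.02,0,0,0],[1,0,0,-0.013,0,0,0],[1,0,0,-0.008,0,0,0]]' 70 >/dev/null
python3 -m pendant '[[1,0,0,0,0,0,0],[1,0,0,0,0,0,0],[1,0,0,0,0,0,0],[0.6,0,0,0,0,0,0],[0.5,0,0,0,0,0,0],[0.4,0,0,0,0,0,0],[0.4,0,0,0,0,0,0],[0.4,0,0,0,0,0,0]]'
python3 - <<'E'
from h import *
o=robot.get_obs(); print(o['position'],o['eef_rot'])
im=save('wrist','w3.png')
E
```

```text
t: 5.57
position: [0.5361, 0.2387, 0.0603]
eef_rot: [[0.999, -0.048, 0.0], [-0.048, -0.999, 0.0], [0.0, -0.0, -1.0]]
force: [0.1, -0.5, -0.3]
opening: 0.398
gripper_force: 0.0
[0.53611163 0.23870557 0.06030811] [[ 9.98833391e-01 -4.82871754e-02  4.53217258e-04]
 [-4.82872578e-02 -9.98833475e-01  1.72723992e-04]
 [ 4.44348215e-04 -1.94407110e-04 -9.99999882e-01]]
```

View pics/w3.png

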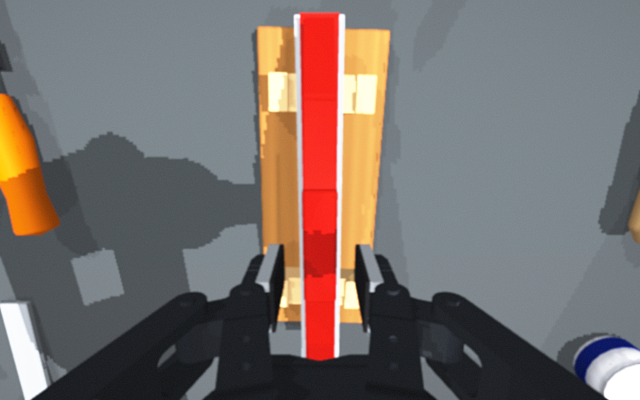

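Fingers straddle the grip block (columns 303–338, rows 190–300). Close and lift.

```bash
python3 -m pendant '[[0.15,0,0,0,0,0,0],[0,0,0,0,0,0,0],[0,0,0,0,0,0,0],[0,0,0,0,0,0,0],[0,0,0,0,0,0,0],[0,0,0,0,0,0,0],[0,0,0,0,0,0,0],[0,0,0,0,0,0,0]]' 70
python3 -m pendant '[[0,0,0,0.003,0,0,0],[0,0,0,0.006,0,0,0],[0,0,0,0.01,0,0,0],[0,0,0,0.015,0,0,0],[0,0,0,0.02,0,0,0],[0,0,0,0.02,0,0,0],[0,0,0,0.02,0,0,0],[0,0,0,0.01,0,0,0]]'
python3 -m pendant '[[0,0,0,0,0,0,0],[0,0,0,0,0,0,0],[0,0,0,0,0,0,0],[0,0,0,0,0,0,0],[0,0,0,0,0,0,0],[0,0,0,0,0,0,0],[0,0,0,0,0,0,0],[0,0,0,0,0,0,0]]'
python3 - <<'E'
from h import *
o=robot.get_obs(); im=save('wrist','w4.png'); print(o['position'],o['ft_torque'],o['force'])
E
```

```text
t: 6.28
position: [0.536, 0.2386, 0.06]
eef_rot: [[0.999, -0.048, -0.0], [-0.048, -0.999, -0.0], [-0.0, 0.0, -1.0]]
force: [0.6, -1.8, 0.6]
opening: -0.002
gripper_force: 0.0
t: 6.95
position: [0.5381, 0.2393, 0.1685]
eef_rot: [[0.999, -0.048, 0.006], [-0.048, -0.999, 0.002], [0.006, -0.002, -1.0]]
force: [-0.5, 0.3, 0.5]
opening: -0.001
gripper_force: 0.0
t: 7.62
position: [0.5357, 0.2385, 0.1635]
eef_rot: [[0.999, -0.048, -0.001], [-0.048, -0.999, -0.0], [-0.001, 0.0, -1.0]]
force: [-0.4, 0.0, 0.3]
opening: 0.002
gripper_force: 0.0
[0.53574436 0.2385313  0.16347866] [ 0.02313409 -0.01876625  0.0118611 ] [-0.41172688  0.00205652  0.2699958 ]
```

View pics/w4.png

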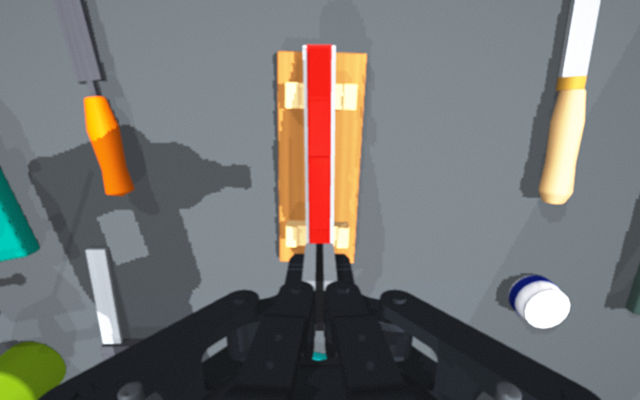

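The fingers shut on nothing: the straightedge is still on the rest, undisturbed. In the wrist picture the fingertips also sit lower (row ~243) than the TCP projects (row ~232), so the tips may be shorter than stated. I'll check with the fixed cameras.

Run:
```python
from h import *
o=robot.get_obs(); p=np.array(o['position'])
out=[]
for c in ('side','scene'):
    im=viewer.grab_frame(c)[:,:,::-1].copy(); k=viewer.calibration(c)
    X=np.array([p+[0,0,.0],p+[0,0,.02],p+[0,0,.04],p+[0,0,.0727]])
    q=cv2.projectPoints(X,cv2.Rodrigues(k['R'])[0],k['t'],k['intrinsics'],k['D'])[0][:,0]; print(c,q.round(1).tolist())
    u,v=q[0].astype(int); x0,y0=u-40,v-60; cr=cv2.resize(im[y0:y0+100,x0:x0+80],None,fx=5,fy=5,interpolation=cv2.INTER_CUBIC)
    for a,col in zip(q,[(255,255,0),(0,255,0),(255,0,255),(0,255,255)]): 
        cv2.circle(cr,tuple(int(t) for t in ((a+.5-[x0,y0])*5)),3,col,-1)
    out.append(cr)
cv2.imwrite('pics/d.png',np.hstack(out))
```

```text
side [[321.9, 137.7], [321.9, 132.6], [321.9, 127.4], [321.8, 118.9]]
scene [[405.4, 222.2], [406.8, 217.6], [408.2, 212.8], [410.7, 204.5]]
```

View pics/d.png

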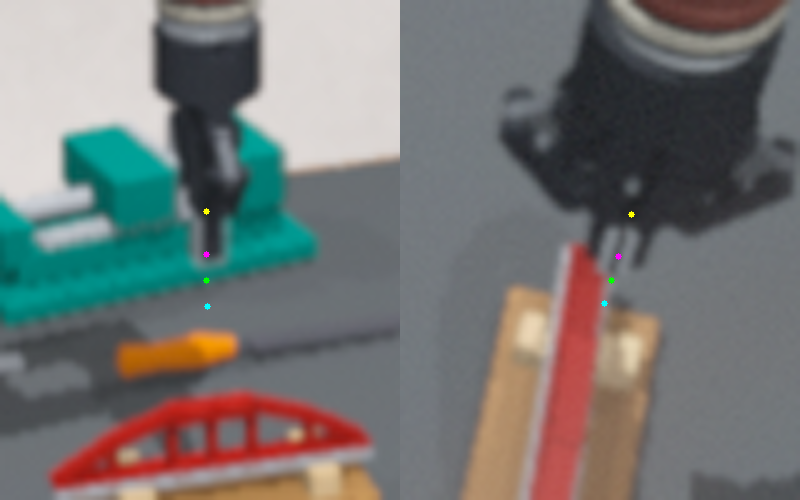

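The tips actually end about 34 mm above the reported TCP in both cameras (between the 20 and 40 mm marks), so the stated tool length is too long by that. The lateral position agrees. I'll open and descend with the correction (TCP z ≈ 0.028 puts the tips at ~0.062).

```bash
python3 -m pendant '[[0.45,0,0,0,0,0,0],[0.45,0,0,0,0,0,0],[0.45,0,0,0,0,0,0],[0.45,0,0,0,0,0,0],[0.45,0,0,-0.01,0,0,0],[0.45,0,0,-0.02,0,0,0],[0.45,0,0,-0.02,0,0,0],[0.45,0,0,-0.02,0,0,0]]' 70
python3 -m pendant '[[0.45,0,0,-0.015,0,0,0],[0.45,0,0,-0.015,0,0,0],[0.45,0,0,-0.012,0,0,0],[0.45,0,0,-0.01,0,0,0],[0.45,0,0,-0.008,0,0,0],[0.45,0,0,-0.006,0,0,0],[0.45,0,0,0,0,0,0],[0.45,0,0,0,0,0,0]]'
python3 -m pendant '[[0.45,0,0,0,0,0,0],[0.2,0,0,0,0,0,0],[0,0,0,0,0,0,0],[0,0,0,0,0,0,0],[0,0,0,0,0,0,0],[0,0,0,0,0,0,0],[0,0,0,0,0,0,0],[0,0,0,0,0,0,0]]'
```

```text
t: 8.43
position: [0.5359, 0.2386, 0.0928]
eef_rot: [[0.999, -0.048, 0.0], [-0.048, -0.999, 0.0], [0.0, -0.0, -1.0]]
force: [0.7, 0.0, -0.7]
opening: 0.449
gripper_force: 0.0
t: 9.1
position: [0.5361, 0.2387, 0.0281]
eef_rot: [[0.999, -0.048, 0.0], [-0.048, -0.999, 0.0], [0.0, -0.0, -1.0]]
force: [-0.1, 0.1, 0.3]
opening: 0.453
gripper_force: 0.0
t: 9.77
position: [0.5368, 0.2387, 0.0292]
eef_rot: [[0.999, -0.048, 0.002], [-0.048, -0.999, 0.0], [0.002, -0.0, -1.0]]
force: [-2.0, -1.8, 5.8]
opening: 0.196
gripper_force: 69.9
```

Gripped. Lift, then check level and force.

```bash
python3 -m pendant '[[0,0,0,0.003,0,0,0],[0,0,0,0.005,0,0,0],[0,0,0,0.008,0,0,0],[0,0,0,0.012,0,0,0],[0,0,0,0.016,0,0,0],[0,0,0,0.018,0,0,0],[0,0,0,0.018,0,0,0],[0,0,0,0.012,0,0,0]]'
python3 -m pendant '[[0,0,0,0.008,0,0,0],[0,0,0,0,0,0,0],[0,0,0,0,0,0,0],[0,0,0,0,0,0,0],[0,0,0,0,0,0,0],[0,0,0,0,0,0,0],[0,0,0,0,0,0,0],[0,0,0,0,0,0,0]]'
python3 - <<'E'
from h import *
o=robot.get_obs(); print(o['position'],o['force'],o['ft_torque'])
w=save('wrist','w5.png'); s=save('side','s5.png')
m=redmask(w);print(m.sum(),axis(pts(m)/1000.))
cv2.imwrite('pics/e.png',np.hstack([w[:,200:440,::-1],cv2.resize(s[100:200,250:400,::-1],None,fx=3.7,fy=4,interpolation=cv2.INTER_CUBIC)]))
E
```

```text
t: 10.43
position: [0.5367, 0.239, 0.1224]
eef_rot: [[0.999, -0.048, 0.002], [-0.048, -0.999, 0.001], [0.002, -0.001, -1.0]]
force: [0.7, 0.3, -6.8]
opening: 0.196
gripper_force: 68.7
t: 11.1
position: [0.5356, 0.2385, 0.1273]
eef_rot: [[0.999, -0.048, -0.001], [-0.048, -0.999, -0.0], [-0.001, 0.0, -1.0]]
force: [-0.1, -0.0, -6.3]
opening: 0.194
gripper_force: 68.6
[0.53559542 0.23848754 0.12729929] [-0.10541872 -0.00754831 -6.3123889 ] [ 0.02209138 -0.00247626 -0.00058162]
14550 (array([319., 180.]), array([360.,  44.]), 0.0)
```

View pics/e.png

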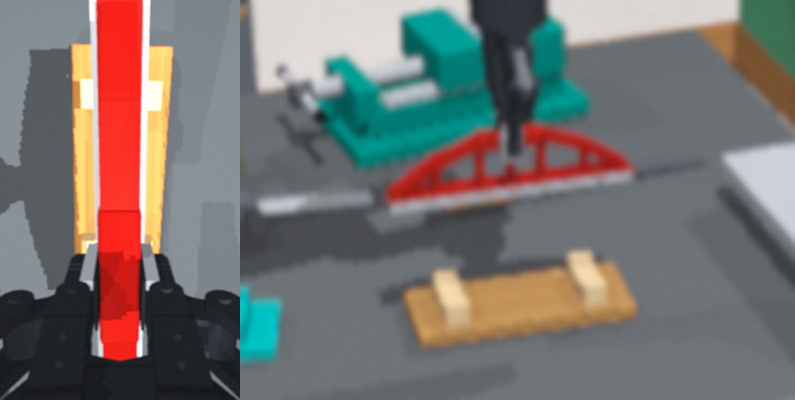

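Held level (≈0.64 kg), aligned with the fingers. Carry it over the way: target TCP (0.545, −0.223), turn −0.4°.

```bash
python3 -m pendant '[[0,0.0006,-0.012,0.0025,0,0,-0.05],[0,0.0006,-0.024,0.0025,0,0,-0.05],[0,0.0006,-0.034,0.0025,0,0,-0.05],[0,0.0006,-0.034,0.0025,0,0,-0.05],[0,0.0006,-0.034,0.0025,0,0,-0.05],[0,0.0006,-0.034,0.0025,0,0,-0.05],[0,0.0006,-0.034,0.0025,0,0,-0.05],[0,0.0006,-0.034,0.0025,0,0,-0.05]]' >/dev/null
python3 -m pendant '[[0,0.0006,-0.034,0,0,0,0],[0,0.0006,-0.034,0,0,0,0],[0,0.0006,-0.034,0,0,0,0],[0,0.0006,-0.034,0,0,0,0],[0,0.0006,-0.03,0,0,0,0],[0,0.0006,-0.024,0,0,0,0],[0,0.0006,-0.018,0,0,0,0],[0,0.0006,-0.0137,0,0,0,0]]' >/dev/null
python3 -m pendant '[[0,0,0,0,0,0,0],[0,0,0,0,0,0,0],[0,0,0,0,0,0,0],[0,0,0,0,0,0,0],[0,0,0,-0.01,0,0,0],[0,0,0,-0.012,0,0,0],[0,0,0,-0.012,0,0,0],[0,0,0,-0.006,0,0,0]]'
python3 -m pendant '[[0,0,0,0,0,0,0],[0,0,0,0,0,0,0],[0,0,0,0,0,0,0],[0,0,0,0,0,0,0],[0,0,0,0,0,0,0],[0,0,0,0,0,0,0],[0,0,0,0,0,0,0],[0,0,0,0,0,0,0]]'
python3 - <<'E'
from h import *
o=robot.get_obs(); print(o['position'],o['eef_rot'][1][0])
w=save('wrist','w6.png'); 
for c in ('scene','side'):
    i=save(c,c+'6.png')
    for l in ('straightedge','grip','way'): print(c,l,[(round(d['score'],2),np.round(d['position'],4).tolist()) for d in finder.spot_point(c,l)][:2])
cv2.imwrite('pics/f.png',np.hstack([w[:,180:460,::-1]]))
E
```

```text
t: 13.2
position: [0.5435, -0.2215, 0.1044]
eef_rot: [[0.998, -0.055, -0.005], [-0.055, -0.999, 0.003], [-0.005, -0.002, -1.0]]
force: [-0.3, 0.6, -7.0]
opening: 0.195
gripper_force: 69.1
t: 13.87
position: [0.5457, -0.2232, 0.1083]
eef_rot: [[0.998, -0.055, 0.0], [-0.055, -0.998, -0.0], [0.0, 0.0, -1.0]]
force: [-0.1, -0.6, -7.3]
opening: 0.193
gripper_force: 69.2
[ 0.54570945 -0.22322446  0.10832023] -0.05540667504189204
scene straightedge [(0.66, [0.5452, -0.2247, 0.1056]), (0.19, [0.5488, -0.1914, -0.004])]
scene grip [(0.6, [0.5458, -0.2221, 0.1612])]
scene way [(0.74, [0.5418, -0.2169, 0.0748])]
side straightedge [(0.68, [0.5456, -0.2263, 0.1115])]
side grip [(0.81, [0.5446, -0.2248, 0.1576])]
side way [(0.9, [0.5443, -0.2264, 0.075])]
```

View pics/w6.png

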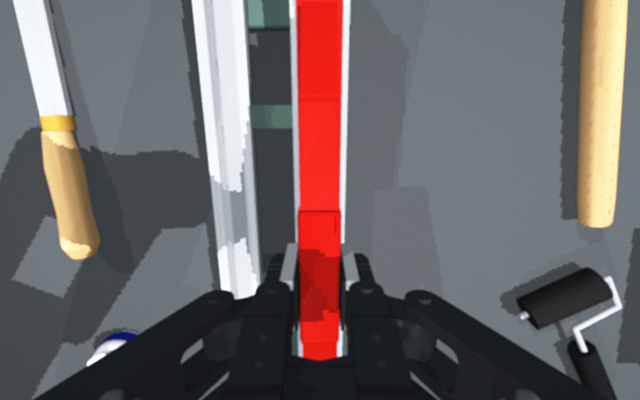

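The straightedge hides the blued way completely (sole edges at columns ~292 and 348, V-way at ~225), so it's aligned. Descend gently, watching the force.

```bash
python3 -m pendant '[[0,-0.0005,0,-0.004,0,0,0],[0,0,0,-0.006,0,0,0],[0,0,0,-0.006,0,0,0],[0,0,0,-0.005,0,0,0],[0,0,0,-0.004,0,0,0],[0,0,0,-0.003,0,0,0],[0,0,0,-0.002,0,0,0],[0,0,0,0,0,0,0]]'
python3 -m pendant '[[0,0,0,0,0,0,0],[0,0,0,-0.0005,0,0,0],[0,0,0,0,0,0,0],[0,0,0,-0.0005,0,0,0],[0,0,0,0,0,0,0],[0,0,0,-0.0005,0,0,0],[0,0,0,0,0,0,0],[0,0,0,0,0,0,0]]'
```

```text
t: 14.98
position: [0.5447, -0.2229, 0.0773]
eef_rot: [[0.998, -0.055, -0.001], [-0.055, -0.998, 0.001], [-0.001, -0.001, -1.0]]
force: [-0.4, -0.2, -6.7]
opening: 0.195
gripper_force: 69.3
t: 15.65
position: [0.545, -0.2231, 0.0765]
eef_rot: [[0.998, -0.055, -0.0], [-0.055, -0.998, 0.0], [-0.0, -0.0, -1.0]]
force: [-0.4, -0.3, -7.4]
opening: 0.196
gripper_force: 69.3
```

```bash
python3 -m pendant '[[0,0,0,-0.0005,0,0,0],[0,0,0,0,0,0,0],[0,0,0,-0.0005,0,0,0],[0,0,0,0,0,0,0],[0,0,0,-0.0005,0,0,0],[0,0,0,0,0,0,0],[0,0,0,0,0,0,0],[0,0,0,0,0,0,0]]' | grep -E 'pos|force'
python3 -m pendant '[[0,0,0,-0.0003,0,0,0],[0,0,0,0,0,0,0],[0,0,0,-0.0003,0,0,0],[0,0,0,0,0,0,0],[0,0,0,0,0,0,0],[0,0,0,0,0,0,0],[0,0,0,0,0,0,0],[0,0,0,0,0,0,0]]'| grep -E 'pos|force'
```

```text
position: [0.5451, -0.2231, 0.075]
force: [0.1, 0.0, -7.8]
gripper_force: 69.3
position: [0.5451, -0.2231, 0.0744]
force: [0.3, -0.3, -6.8]
gripper_force: 69.3
```

```bash
python3 -m pendant '[[0,0,0,-0.0004,0,0,0],[0,0,0,0,0,0,0],[0,0,0,-0.0004,0,0,0],[0,0,0,0,0,0,0],[0,0,0,-0.0004,0,0,0],[0,0,0,0,0,0,0],[0,0,0,0,0,0,0],[0,0,0,0,0,0,0]]' | grep -E 'pos|force'
```

```text
position: [0.5451, -0.2233, 0.0742]
force: [-5.3, 1.4, 3.5]
gripper_force: 70.8
```

In contact (~10 N). Release and wait.

```bash
python3 -m pendant '[[0.25,0,0,0,0,0,0],[0.3,0,0,0,0,0,0],[0.35,0,0,0,0,0,0],[0.4,0,0,0,0,0,0],[0.4,0,0,0,0,0,0],[0.4,0,0,0,0,0,0],[0.4,0,0,0,0,0,0],[0.4,0,0,0,0,0,0]]' | grep -E 'pos|force|open'
python3 -m pendant '[[0.4,0,0,0,0,0,0],[0.4,0,0,0,0,0,0],[0.4,0,0,0,0,0,0],[0.4,0,0,0,0,0,0],[0.4,0,0,0,0,0,0],[0.4,0,0,0,0,0,0],[0.4,0,0,0,0,0,0],[0.4,0,0,0,0,0,0]]' | grep -E 'pos|force|open'
python3 - <<'E'
from h import *
o=robot.get_obs(); print(o['t'])
for c in ('scene','side'):
    i=save(c,c+'7.png')
    for l in ('straightedge','grip'): print(c,l,[(round(d['score'],2),np.round(d['position'],4).tolist()) for d in finder.spot_point(c,l)][:2])
    m=cv2.cvtColor(i,cv2.COLOR_RGB2HSV); b=((m[...,0]>108)&(m[...,0]<130)&(m[...,1]>150)&(m[...,2]>50)); b[:150]=0
    p=pts(b); print('blue px',len(p), p.min(0) if len(p) else '',p.max(0) if len(p) else '')
    c7=cv2.imread('pics/'+c+'7.png')
a=cv2.resize(cv2.imread('pics/scene7.png')[150:300,180:290],None,fx=3.5,fy=3.5,interpolation=cv2.INTER_CUBIC)
b=cv2.resize(cv2.imread('pics/side7.png')[180:280,290:450],None,fx=2.5,fy=5.25,interpolation=cv2.INTER_CUBIC)
cv2.imwrite('pics/g.png',np.hstack([a,b]))
w=save('wrist','w7.png'); m=redmask(w); print(line('wrist',m,.133,o)[1])
E
```

```text
position: [0.5451, -0.2231, 0.0732]
force: [-1.0, 0.4, -0.1]
opening: 0.404
gripper_force: 0.0
position: [0.5451, -0.2231, 0.0732]
force: [-0.4, 0.8, 0.0]
opening: 0.405
gripper_force: 0.0
18.9833
scene straightedge [(0.66, [0.5441, -0.226, 0.0745])]
scene grip [(0.72, [0.5476, -0.2242, 0.1272])]
blue px 0  
side straightedge [(0.95, [0.5476, -0.2244, 0.0773])]
side grip [(0.88, [0.5438, -0.2269, 0.1239])]
blue px 134 [294 224] [412 244]
-3.0483300787497467
```

View pics/g.png

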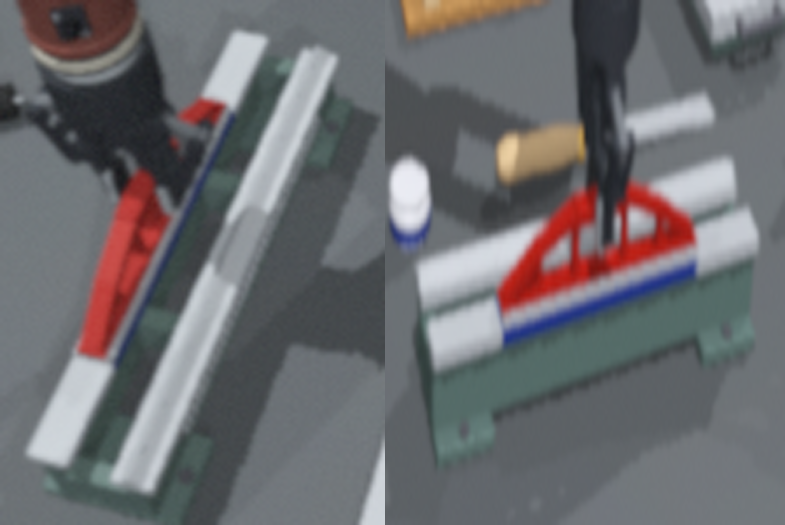

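It covers the blued length end to end, flush at the sides (scene crop ends at (95,355) and (230,105); side crop (500,310)–(695,265)). Regrip and lift straight up 100 mm.

```bash
python3 -m pendant '[[0.25,0,0,0,0,0,0],[0,0,0,0,0,0,0],[0,0,0,0,0,0,0],[0,0,0,0,0,0,0],[0,0,0,0,0,0,0],[0,0,0,0,0,0,0],[0,0,0,0,0,0,0],[0,0,0,0,0,0,0]]' 70 | grep -E 'pos|force|open'
python3 -m pendant '[[0,0,0,0.002,0,0,0],[0,0,0,0.003,0,0,0],[0,0,0,0.004,0,0,0],[0,0,0,0.005,0,0,0],[0,0,0,0.005,0,0,0],[0,0,0,0.005,0,0,0],[0,0,0,0.003,0,0,0],[0,0,0,0,0,0,0]]' | grep -E 'pos|force|open'
```

```text
position: [0.5451, -0.2235, 0.0734]
force: [-1.4, -2.6, 1.3]
opening: 0.195
gripper_force: 69.9
position: [0.546, -0.2235, 0.1016]
force: [1.3, -0.7, -7.5]
opening: 0.199
gripper_force: 68.8
```

```bash
python3 -m pendant '[[0,0,0,0.005,0,0,0],[0,0,0,0.01,0,0,0],[0,0,0,0.012,0,0,0],[0,0,0,0.013,0,0,0],[0,0,0,0.013,0,0,0],[0,0,0,0.01,0,0,0],[0,0,0,0.006,0,0,0],[0,0,0,0.004,0,0,0]]' >/dev/null
python3 -m pendant '[[0,0,0,0,0,0,0],[0,0,0,0,0,0,0],[0,0,0,0,0,0,0],[0,0,0,0,0,0,0],[0,0,0,0,0,0,0],[0,0,0,0,0,0,0],[0,0,0,0,0,0,0],[0,0,0,0,0,0,0]]' >/dev/null
python3 -m pendant '[[0,0,0,0,0,0,0],[0,0,0,0,0,0,0],[0,0,0,0,0,0,0],[0,0,0,0,0,0,0],[0,0,0,0,0,0,0],[0,0,0,0,0,0,0],[0,0,0,0,0,0,0],[0,0,0,0,0,0,0]]'
python3 - <<'E'
from h import *
o=robot.get_obs(); print(o['t'],o['position'],o['force'],o['ft_torque'],np.abs(o['joint_velocities']).max())
for c in ('scene','side'):
    i=save(c,c+'8.png')
    for l in ('straightedge','grip'): print(c,l,[(round(d['score'],2),np.round(d['position'],4).tolist()) for d in finder.spot_point(c,l)][:2])
E
```

```text
t: 22.67
position: [0.5451, -0.2231, 0.1732]
eef_rot: [[0.998, -0.055, -0.0], [-0.055, -0.998, 0.0], [-0.0, -0.0, -1.0]]
force: [0.0, 0.3, -7.2]
opening: 0.198
gripper_force: 68.8
22.6667 [ 0.54506324 -0.22309842  0.17319497] [ 0.01136232  0.25867739 -7.23457594] [-0.01762827  0.04122374  0.00999911] 0.0017336173562302133
scene straightedge [(0.8, [0.5437, -0.2238, 0.1713])]
scene grip [(0.58, [0.5479, -0.2201, 0.2283])]
side straightedge [(0.84, [0.5474, -0.2246, 0.1765]), (0.73, [0.6448, 0.4539, -0.0044])]
side grip [(0.59, [0.5448, -0.2246, 0.2254])]
```

Steady, level, and about 99 mm above the way.

```bash
python3 -c "
from bench import job; print(job.job_done())"
```

```text
the job is handed in; nothing more can be done
None
```

I spotted the blued way with the straightedge and handed the job in at about 22.8 s, with the straightedge held steady and level about 100 mm above the way (no verdict came back); the first grasp closed on nothing because the fingertips sit about 34 mm short of the reported TCP, and the corrected second grasp held.

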